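Tuck a board under the test jig leaf and hold it on the probes

TASK

Pull the top drawer of the small cabinet out to its stop and leave it open, then take the power supply board out of it. At the brown test jig, slide the board's bare back edge under the spring-steel hold-down leaf, fully home and without prising the leaf up, and press the board down flat on the jig's seat against its spring probes. Finish while still holding the board pressed flat with the gripper; leave the lower drawer and the other things on the bench alone.

Things in the scene. Friction and masses are not known exactly. Their poses are not given: they have to be found in the camera images.
- cabinet: fixed grey steel bench-top cabinet with two drawers one above the other, 230 deep (x) x 240 wide (y) x 150 mm high. Origin: on the bench under the middle of the drawer fronts. Its x axis points from there to the cabinet's back (x = 230 mm); the fronts roughly face the robot.
- drawer_top (a joint): how far the top drawer is pulled out, m: 0 shut, 0.16 at its stop. It slides along the cabinet's -x axis, at 1 to 3 N, and stays where it is left. Inside it is 189 (x) x 218 mm with walls 50 mm high; its floor lies 82 mm and the top of the drawer front 146 mm above the bench. The board lies in it.
- drawer_top_handle (a point): middle of the top drawer's bar handle (it moves with the drawer): a straight level round bar, 10 mm thick and 110 mm long along the cabinet's y axis, its centre 35 mm in front of the drawer front, 122 mm above the bench and 28 mm below the cabinet's top. Axes as the cabinet's.
- drawer_low (a joint): how far the lower drawer is pulled out, m: 0 shut. It stays shut.
- board: the loose power supply board, 0.1 to 0.16 kg: a stiff circuit board 100 (x) x 60 (y) x 2 mm. Origin: centre of its underside; z up (parts side). +x points to the back edge, whose last 20 mm is bare. Parts up to 24 mm above the underside stand only at x -19 to -49 mm; flat chips 1.5 mm high at x 16 to 26 mm. It starts parts up on the drawer floor, back edge roughly to the cabinet's back.
- transformer (a point): centre of the top face of the board's transformer, the place to grip the board: a firm block over the board's origin, 26 (board x) x 22 (board y) mm, its top 27 mm above the board's underside (25 mm above the board's upper face). The board is bare beside it in y. Axes as the board's.
- board_back (a point): middle of the board's bare back edge, on the underside: 50 mm from the board's origin along its +x. Axes as the board's.
- board_front (a point): middle of the board's front edge (two sockets), on the underside: 50 mm from the board's origin along its -x. Axes as the board's.
- jig: fixed test jig, a brown block 190 x 120 mm. Origin: on the bench under point seat, axes the same. Six brass spring probes, tips 3 mm round, stand 4 mm proud of the seat at x = -38, y = +-20; x = -20, y = +-12; x = 0, y = +-22 mm. Each sinks straight down flush with the seat, from 0.4 N at first to 1.2 N: about 7 N in all to hold the board flat. Let go, they push it up again.
- seat (a point): on the jig's flat seat, 45 mm above the bench, where the board's origin lies when the board is home, its axes as these: x is the way it slides in, towards the leaf; z up. A back stop stands at x = 52 mm, 2 mm behind the home board. Four locating blocks 5 mm high, inner faces at y = +-33 mm (3 mm play a side), stand at x 17 to 31 and x -44 to -30 mm. The front is open.
- leaf_edge (a point): middle of the bend line on the underside of the leaf, a spring-steel strip 50 mm wide (y), 1.5 mm thick, rooted at seat x = 67 mm. At rest its flat part ends at this bend at seat x = 40, z = 6 mm (lapping 10 mm over the home board, 4 mm clear of it when flat); from here a lip turns up to x = 33, z = 9.5 mm. Moves with the leaf, axes as the seat's. Nothing behind it is over 15 mm above the seat.
- leaf (a joint): how far the leaf is bent up about its root, rad: 0 at rest (it cannot go lower); 0.1 raises the bend line by 2.7 mm. It springs back, 1.2 N m per rad (about 4.4 N at the bend line for 0.1).
- screwdriver: loose screwdriver lying on the bench to the right of the jig; not to be moved. Origin: centre of its underside.
- spool: loose grey wire spool 60 mm across and 48 mm high, standing beyond the jig; not to be moved. Origin: centre of its underside.
- flux: loose white flux bottle 44 mm across and 95 mm high, standing beyond the jig; not to be moved. Origin: centre of its underside.

How it is judged:
On the way, in this order (a step that is already met when the one before it is completed fails the run):
1. the top drawer is pulled out to its stop (value of joint drawer_top above 0.153 m), for 0.2 s.
2. the board's back edge is tucked under the leaf, at least 6 mm past its bend line and below it (x of board_back in the frame of leaf_edge above 0.006 m and z of board_back in the frame of leaf_edge below -0.0015 m and z of board_back in the frame of seat above -0.002 m and y of board_back in the frame of seat between -0.006 and 0.006 m), for 0.1 s.
At the end, for the whole second after the job is handed in: Board in the jig, back edge under the leaf, within 5 mm of home and between the blocks, back and front edges within 1.5 mm of the seat, pressed on the jig (over 4 N), at rest, the gripper still holding it (over 2 N); leaf down (under 0.05 rad); top drawer open (over 140 mm) (x of board_back in the frame of seat between 0.045 and 0.0535 m and y of board in the frame of seat between -0.0045 and 0.0045 m and angle between the x axis of board and the x axis of seat, either way round below 0.1 rad and angle between board's own z axis and vertical below 0.05 rad and z of board_back in the frame of seat between -0.002 and 0.0015 m and z of board_front in the frame of seat between -0.002 and 0.0015 m and contact force between the fingers and board above 2 N and contact force between board and jig above 4 N and linear speed of board below 0.01 m/s and value of joint leaf below 0.05 rad and value of joint drawer_top above 0.14 m); the arm keeps its last pose, push and grip.
It fails at once if the leaf is prised up (over 0.13 rad, about 3.5 mm at its bend line) (value of joint leaf above 0.13 rad).
It fails at once if the lower drawer is pulled open (value of joint drawer_low above 0.02 m).
It fails at once if the screwdriver, spool or flux bottle is moved by more than 20 mm (distance of any of screwdriver, spool, flux from where it was at the start of the episode above 0.02 m).
It also fails if it takes over 51 s, if anything falls off the work surface, if the arm or the gripper's body presses on something with over 40 N, if the wrist force passes 120 N, or if a joint passes its speed limit or range.

ROBOT

A 6-joint arm with a two-finger parallel gripper is mounted at the origin on the work surface. World frame = base frame: x ahead of the robot, y to its left, z up, the work surface at z = 0. Lengths are in m, angles in rad, forces in N, time in s.
With the tool pointing down it reaches from about 0.25 to 0.725 m from the base axis. Payload 4 kg.
Tool frame: the origin (TCP) lies at the very end of the fingers, on their centre line; the grasp point (between the pads) lies 19 mm behind it; z points along the fingers, y is the direction in which the jaws open and shut (so a half turn about z gives the same grasp; the last joint's range is limited). The gripper opens to 85 mm and grips with 20 to 120 N. Pads are 22 mm wide; open, the fingers measure 114 mm over their backs; the gripper's body (76 mm by 85 mm) begins 54 mm behind the grasp point. The pads swing forward as they close: fully open they stand 13 mm farther back than shut.
Start: joints at [-1.112, 0.241, 0.005, 1.335, 0, 1.571], TCP at [0.221, -0.448, 0.231] pointing down, gripper open.
Joint ranges: [-2.72, 2.72], [-1.05, 1.87], [-1.09, 1.28], [-1.99, 2.15], [-1.42, 1.44], [-3.14, 3.14]. Speed limits (rad/s): [2.79, 2.79, 3.14, 3.14, 3.14, 3.14].

INTERFACE

Orientations are given as a unit quaternion [x, y, z, w].
In Python, from station import monitor, vision, robot gives the robot as it stands. The module is installed in compiled form; this text tells all that it offers.
- The arm moves only by the shell command python3 -m pendant 'ROWS' [FORCE]. ROWS is JSON, a list of rows, each an object with "angular": the turn, a rotation vector about the tool's x, y, z in degrees, a list of three; "slide": the shift along the tool's x, y, z in cm, a list of three; "hand": the opening in per cent of the stroke, from 0 (shut) to 100 (fully open). In form: [{"angular": [wx, wy, wz], "slide": [tx, ty, tz], "hand": hand}, ...]. A call has 1 to 8 rows; each row is the pose to reach, as a shift and turn from the pose measured when the call began, along the tool's axes at that moment; what a row does not reach only later rows make up. A row lasts 1/10 s, in which the tool goes at most 50 mm and 8.59 degrees, less where a joint would pass 70% of its speed; a pose out of reach is approached as far as the arm can. A call with a gripper value outside its range is refused whole. The fingers move at their own pace and stop on an object; FORCE is the grip in N (left out, the last holds). Time passes only in rows, so rows that repeat a pose let the fingers close. It gives the time, the measured TCP pose, the force and the opening at its end, in the units of the state.
- monitor.read_state(): the state, without advancing time (a new reading comes with each control period).
- vision.capture(name): name is "scene" or "top" or "wrist"; returns (picture, depth): 384x512x3 uint8, red, green, blue; 384x512 float32, m along the optical axis (not along the pixel's ray), 0 where there is no reading.
- vision.camera_params(name): a dict with "mtx" (3x3 intrinsics, pixels), "R" (3x3) and "t" (3): a world point X has camera coordinates R X + t. Camera axes: x right, y down, z forward; pixel columns grow to the right and rows downward; lengths in m; the calibration is good to about 2 mm. A picture is of the moment at which its call begins: read the wrist's pose just before it. camera_params takes no time and is no camera call; for the wrist camera it gives the pose at the moment of the call.
- robot.job_done(): hands the job in, once; it reports no verdict.
The state is a dict: "time": time; "joint_positions": joint angles; "joint_vel": joint speeds; "effort": joint torques, N m; "position": TCP position; "tcp_rot": TCP orientation; "ft_force": force on the tool from outside, world axes, zero at the start; "torque": the same for the moment, N m; "finger_gap": finger opening in m.
Only numpy, scipy, OpenCV 4.12 (cv2) and the standard library are available. Lean on these libraries where they do the work, as an engineer would, in place of code of your own. Each camera call takes 0.05 s, during which the arm holds its last target. There are 200 camera calls.

## Working session

There is one attempt and no reset: what is moved stays moved. The work goes in short steps, Python scripts to look and compute and a shell command to move; the robot and the scene stay as the last step left them, time stands still between calls to the robot, and variables do not carry over. Pictures are saved under pics/ and viewed, about 8 in all and at most 12, crops included, and the job is handed in when it is done.

```bash
mkdir -p pics
cat > h.py <<'E'
import numpy as np, cv2
from station import monitor, vision, robot
from scipy.spatial.transform import Rotation as Rot
def cap(n):
    p=vision.camera_params(n); im,d=vision.capture(n); return im,d,p
def cloud(d,p):
    K=np.array(p['mtx']);R=np.array(p['R']);t=np.array(p['t'])
    v,u=np.indices(d.shape); c=np.stack([(u-K[0,2])/K[0,0]*d,(v-K[1,2])/K[1,1]*d,d],-1)
    return (c-t)@R   # world, HxWx3
def proj(X,p):
    c=np.array(p['R'])@np.array(X)+p['t']; q=np.array(p['mtx'])@c; return q[:2]/q[2]
def st():
    s=monitor.read_state(); return s,np.array(s['position']),Rot.from_quat(s['tcp_rot'])
def go(target,Rt=None):
    s,p,R=st(); print('slide cm',np.round(R.inv().apply(np.array(target)-p)*100,2))
    if Rt is not None: print('ang deg',np.round((R.inv()*Rt).as_rotvec(degrees=True),2))
E
python3 - <<'E'
from h import *
a=[]
for n in ('scene','top'):
    im,d,p=cap(n); np.savez(n+'.npz',im=im,d=d,X=cloud(d,p)); a.append(im); print(n,p)
s,p,R=st(); print(s['time'],p,R.as_matrix().round(3).tolist(),s['ft_force'],s['finger_gap'])
cv2.imwrite('pics/s.png',cv2.resize(a[0][:,:,::-1],(800,600)));cv2.imwrite('pics/t.png',cv2.resize(a[1][:,:,::-1],(800,600)))
E
```

```text
scene {'mtx': array([[480.68067491,   0.        , 255.15036661],
       [  0.        , 480.68067491, 196.22624228],
       [  0.        ,   0.        ,   1.        ]]), 'R': array([[-0.33258869,  0.94307144, -0.00100954],
       [ 0.54216199,  0.19032566, -0.81843541],
       [-0.77165092, -0.27274969, -0.57459765]]), 't': array([ 0.32538593, -0.24890611,  1.60038131])}
top {'mtx': array([[433.95213033,   0.        , 251.86109647],
       [  0.        , 433.95213033, 190.70290903],
       [  0.        ,   0.        ,   1.        ]]), 'R': array([[ 0.00468687, -0.99994048,  0.00985195],
       [-0.99150263, -0.00592768, -0.12995149],
       [ 0.13000216, -0.00915917, -0.99147141]]), 't': array([-0.14445603,  0.65277095,  1.13129664])}
0.1 [ 0.22119738 -0.44778334  0.23050093] [[0.897, 0.443, -0.001], [0.443, -0.897, 0.002], [0.0, -0.002, -1.0]] [0.18308413 0.24153909 0.65481033] 0.08539385325410709
```

View pics/s.png

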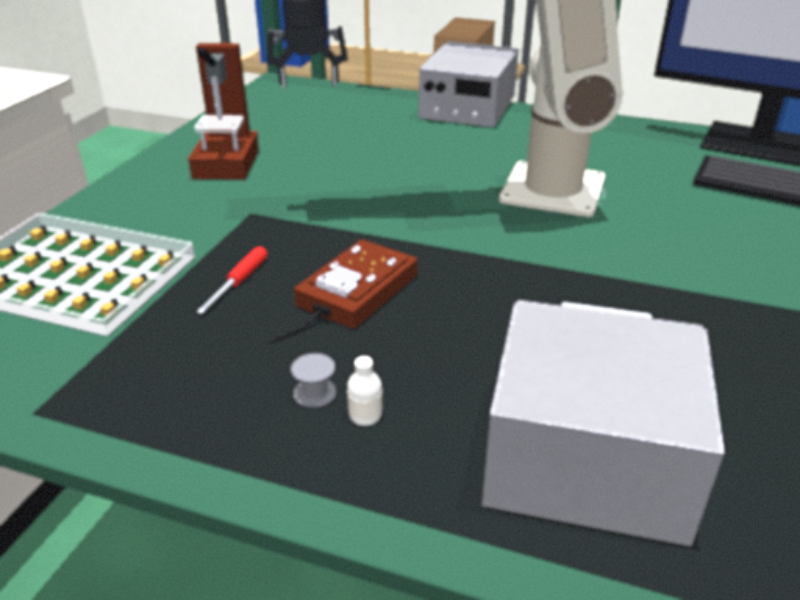

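View pics/t.png

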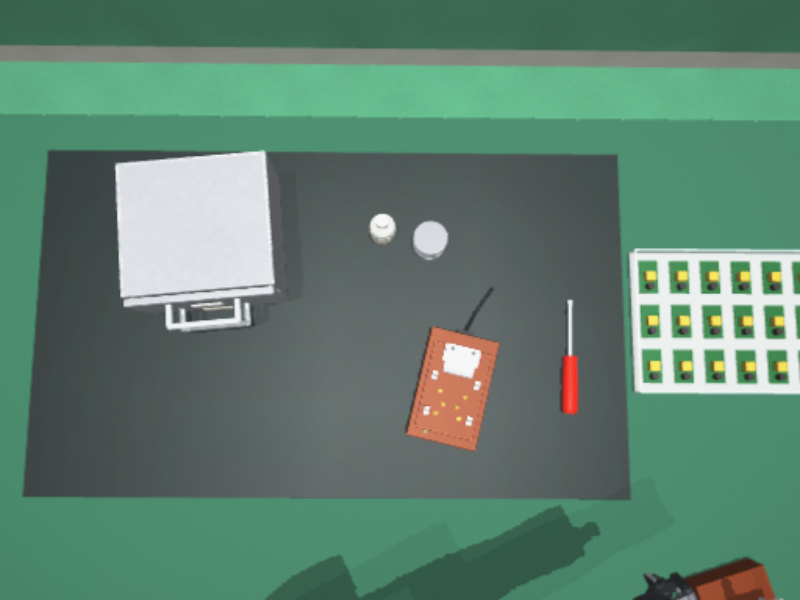

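The top view shows the cabinet with its handle at about (208,317), the jig at (455,388) with the leaf at (462,358) and gold probes below it. The bottle and spool stand beyond it, at (383,228) and (430,238).

```bash
python3 - <<'E'
from h import *
z=np.load('top.npz'); X=z['X'];im=z['im'];hsv=cv2.cvtColor(im,cv2.COLOR_RGB2HSV)
def rect(m,n):
    k,l,s,c=cv2.connectedComponentsWithStats(m.astype(np.uint8)); i=1+np.argmax(s[1:,4]); P=X[l==i]
    r=cv2.minAreaRect((P[:,:2]*1000).astype(np.float32)); print(n,r,'z',np.median(P[:,2]).round(4),s[i]); return l==i
W=(X[...,0]>.2)&(X[...,0]<.95)
rect(W&(X[...,2]>.140)&(X[...,2]<.16)&(X[...,1]>0.05),'cabtop')
rect(W&(X[...,2]>.10)&(X[...,2]<.134)&(X[...,1]>0.05),'handle?')
rect(W&(X[...,2]>.035)&(X[...,2]<.065)&(X[...,1]<.05)&(X[...,0]<.62)&(abs(X[...,1])<.25),'jig')
# probes
p=vision.camera_params('top')
big=cv2.resize(im[200:295,255:325],None,fx=8,fy=8,interpolation=cv2.INTER_CUBIC); cv2.imwrite('pics/jig.png',big[:600,:,::-1][:, :])
E
python3 - <<'E'
import cv2
E
```

```text
cabtop ((752.3068237304688, 179.96664428710938), (234.30316162109375, 242.16348266601562), 5.441926002502441) z 0.1502 [  74   97  102   99 8825]
handle? ((699.8695068359375, 114.78787231445312), (162.88465881347656, 329.9462890625), 50.13507080078125) z 0.1246 [ 83 101  95 110 631]
jig ((504.5134582519531, -226.84178161621094), (88.7209243774414, 189.61709594726562), 76.46395111083984) z 0.0443 [ 260  209   33   77 1819]
```

View pics/jig.png

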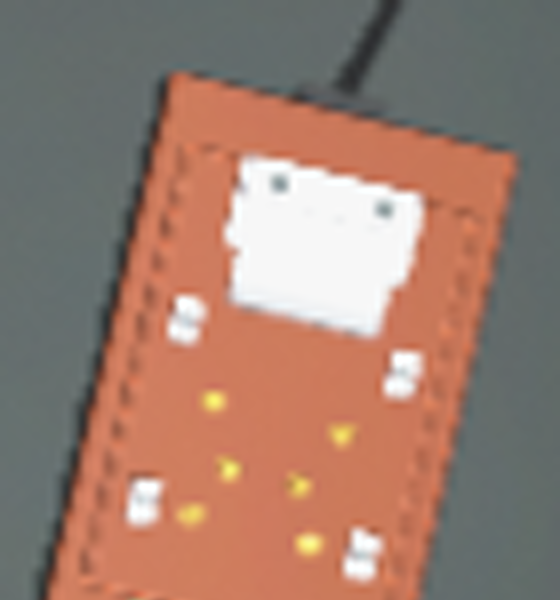

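Run:
```python
from h import *
p=vision.camera_params('top'); K=p['mtx'];R=p['R'];t=p['t']
def ray(u,v,z):
    d=R.T@np.linalg.inv(K)@[u,v,1]; o=-R.T@t; return o+d*(z-o[2])/d[2]
pr=[(214,400),(342,434),(229,469),(300,486),(191,514),(309,544)]
W=np.array([ray((a+.5)/8-.5+255,(b+.5)/8-.5+200,.049)[:2] for a,b in pr])
J=np.array([(0,22),(0,-22),(-20,12),(-20,-12),(-38,20),(-38,-20)])/1000.
M,_=cv2.estimateAffinePartial2D(J,W); print(M, np.degrees(np.arctan2(M[1,0],M[0,0])), np.hypot(M[0,0],M[1,0]))
print(((J@M[:,:2].T+M[:,2]-W)*1000).round(1).tolist())
z=np.load('top.npz'); X=z['X']; yaw=np.radians(5.44); c,s=np.cos(yaw),np.sin(yaw)
C=X[...,:2]-[.7523,.180]; x=C@[c,s]; y=C@[-s,c]
m=(x<-.125)&(x>-.19)&(abs(y)<.09)&(X[...,2]>.1)&(X[...,2]<.14)
print('cab frame handle pts x,y,z', m.sum(), [np.percentile(a[m],[2,10,50,90,98]).round(4).tolist() for a in (x,y,X[...,2])])
mm=(X[...,2]>.147)&(abs(y)<.1)&(abs(x)<.14);print('top x ext',np.percentile(x[mm],[0.1,99.9]))
T=X[mm]; 
for q in (-.1,-.05,0,.05,.1):
    k=mm&(abs(y-q)<.004); print(q,x[k].min().round(4),x[k].max().round(4))
bar=m&(X[...,2]>.12)&(x<-.14); print('bar',bar.sum(),x[bar].mean(),X[...,2][bar].max(), np.polyfit(y[bar],x[bar],1),y[bar].min(),y[bar].max())
```

```text
[[ 0.96581514  0.24489233  0.49044737]
 [-0.24489233  0.96581514 -0.24086481]] -14.22806995979369 0.9963790162281014
[[-0.2, 0.0], [-0.0, -0.1], [0.6, 0.1], [0.1, 0.4], [-0.1, -0.3], [-0.3, -0.1]]
cab frame handle pts x,y,z 260 [[-0.1562, -0.1553, -0.1502, -0.133, -0.1256], [-0.06, -0.0561, 0.0004, 0.0531, 0.0572], [0.122, 0.1232, 0.1262, 0.1289, 0.1308]]
top x ext [-0.11577909  0.11620513]
-0.1 -0.1145 0.1152
-0.05 -0.1127 0.1156
0 -0.1132 0.1169
0.05 -0.1141 0.1156
0.1 -0.1144 0.1129
bar 211 -0.1508642034102584 0.1313365696172634 [-0.00318812 -0.15086429] -0.060055459005102715 0.0585736013759274
```

```bash
python3 - <<'E'
from h import *
def down(yaw): # tool y axis at yaw (deg), z down
    a=np.radians(yaw); y=np.array([np.cos(a),np.sin(a),0]); z=np.array([0,0,-1.]); return Rot.from_matrix(np.c_[np.cross(y,z),y,z])
go([.603,.166,.20],down(5.44))
E
cat >> h.py <<'E'
def down(yaw): # tool y axis at yaw (deg), z down
    a=np.radians(yaw); y=np.array([np.cos(a),np.sin(a),0]); z=np.array([0,0,-1.]); return Rot.from_matrix(np.c_[np.cross(y,z),y,z])
E
```

```text
slide cm [ 61.41 -38.12   3.12]
ang deg [ -0.09  -0.07 -69.15]
```

```bash
R='{"angular":[0,0,-69.15],"slide":[61.4,-38.1,3.1],"hand":30}'; python3 -m pendant '[{"angular":[0,0,-69.15],"slide":[61.4,-38.1,3.1],"hand":30},{"angular":[0,0,-69.15],"slide":[61.4,-38.1,3.1],"hand":30},{"angular":[0,0,-69.15],"slide":[61.4,-38.1,3.1],"hand":30},{"angular":[0,0,-69.15],"slide":[61.4,-38.1,3.1],"hand":30},{"angular":[0,0,-69.15],"slide":[61.4,-38.1,3.1],"hand":30},{"angular":[0,0,-69.15],"slide":[61.4,-38.1,3.1],"hand":30},{"angular":[0,0,-69.15],"slide":[61.4,-38.1,3.1],"hand":30},{"angular":[0,0,-69.15],"slide":[61.4,-38.1,3.1],"hand":30}]'
python3 -c "
from h import *
go([.603,.166,.20],down(5.44))"
```

```text
time: 0.9
position: [0.4328, -0.1069, 0.2139]
tcp_rot: [0.673, 0.74, 0.0, -0.001]
ft_force: [0.6, -0.8, -0.4]
finger_gap: 0.0257
slide cm [25.57 19.51  1.41]
ang deg [-0.05 -0.1  -0.05]
```

```bash
python3 -m pendant '[{"angular":[0,0,0],"slide":[25.57,19.5,1.4],"hand":30},{"angular":[0,0,0],"slide":[25.57,19.5,1.4],"hand":30},{"angular":[0,0,0],"slide":[25.57,19.5,1.4],"hand":30},{"angular":[0,0,0],"slide":[25.57,19.5,1.4],"hand":30},{"angular":[0,0,0],"slide":[25.57,19.5,1.4],"hand":30},{"angular":[0,0,0],"slide":[25.57,19.5,1.4],"hand":30},{"angular":[0,0,0],"slide":[25.57,19.5,1.4],"hand":30},{"angular":[0,0,0],"slide":[25.57,19.5,1.4],"hand":30}]'
python3 -c "
from h import *
go([.603,.166,.104],down(5.44))
im,d,p=cap('wrist'); X=cloud(d,p); C=X[...,:2]-[.603,.166]; a=np.radians(5.44); x=C@[np.cos(a),np.sin(a)]; y=C@[-np.sin(a),np.cos(a)]; z=X[...,2]
m=(abs(z-.124)<.006)&(abs(x)<.012)&(abs(y)<.05); print(m.sum(),np.percentile(x[m],[3,50,97]))
f=(abs(z-.143)<.006)&(x>.015)&(x<.06)&(abs(y)<.05);print(f.sum(),x[f].min() if f.any() else '')
cv2.imwrite('pics/w1.png',im[:,:,::-1])"
```

```text
time: 1.7
position: [0.6035, 0.1694, 0.198]
tcp_rot: [0.671, 0.741, -0.0, -0.002]
ft_force: [-0.4, -0.7, 0.2]
finger_gap: 0.0255
slide cm [-0.35 -0.06  9.4 ]
ang deg [-0.15 -0.11  0.21]
1291 [-0.00892601 -0.00378524  0.00070569]
1564 0.030516355087732202
```

```bash
python3 -m pendant '[{"angular":[0,0,0],"slide":[-0.3,-0.45,4],"hand":30},{"angular":[0,0,0],"slide":[-0.3,-0.45,7],"hand":30},{"angular":[0,0,0],"slide":[-0.3,-0.45,9.4],"hand":30},{"angular":[0,0,0],"slide":[-0.3,-0.45,9.4],"hand":30},{"angular":[0,0,0],"slide":[-0.3,-0.45,9.4],"hand":5},{"angular":[0,0,0],"slide":[-0.3,-0.45,9.4],"hand":5},{"angular":[0,0,0],"slide":[-0.3,-0.45,9.4],"hand":5},{"angular":[0,0,0],"slide":[-0.3,-0.45,9.4],"hand":5}]' 40
python3 -c "
from h import *
go(st()[1]-.163*np.array([np.cos(np.radians(5.44)),np.sin(np.radians(5.44)),0]),down(5.44))"
```

```text
time: 2.55
position: [0.5978, 0.1626, 0.1047]
tcp_rot: [0.672, 0.74, -0.002, -0.001]
ft_force: [-0.5, -5.0, 1.3]
finger_gap: 0.0085
slide cm [ 1.00e-02 -1.63e+01  7.00e-02]
ang deg [-0.23  0.07  0.04]
```

```bash
python3 -m pendant '[{"angular":[0,0,0],"slide":[0,-2,0],"hand":5},{"angular":[0,0,0],"slide":[0,-5,0],"hand":5},{"angular":[0,0,0],"slide":[0,-8,0],"hand":5},{"angular":[0,0,0],"slide":[0,-11,0],"hand":5},{"angular":[0,0,0],"slide":[0,-13.5,0],"hand":5},{"angular":[0,0,0],"slide":[0,-15.2,0],"hand":5},{"angular":[0,0,0],"slide":[0,-16,0],"hand":5},{"angular":[0,0,0],"slide":[0,-16.2,0],"hand":5}]'
python3 -m pendant '[{"angular":[0,0,0],"slide":[0,-0.2,0],"hand":5},{"angular":[0,0,0],"slide":[0,-0.3,0],"hand":5},{"angular":[0,0,0],"slide":[0,-0.3,0],"hand":5}]'
```

```text
time: 3.35
position: [0.4438, 0.1478, 0.1058]
tcp_rot: [0.673, 0.74, 0.004, 0.005]
ft_force: [23.7, -0.3, -23.8]
finger_gap: 0.0084
time: 3.65
position: [0.444, 0.1479, 0.1057]
tcp_rot: [0.673, 0.74, 0.006, 0.007]
ft_force: [9.7, -1.7, -11.8]
finger_gap: 0.0083
```

```bash
python3 -m pendant '[{"angular":[0,0,0],"slide":[0,0,0],"hand":30},{"angular":[0,0,0],"slide":[0,0,0],"hand":30},{"angular":[0,0,0],"slide":[0,0,-5],"hand":30},{"angular":[0,0,0],"slide":[0,0,-10],"hand":30},{"angular":[0,0,0],"slide":[0,2,-15],"hand":50},{"angular":[0,0,0],"slide":[0,4,-20],"hand":50},{"angular":[0,0,0],"slide":[0,4,-20],"hand":50},{"angular":[0,0,0],"slide":[0,4,-20],"hand":50}]'
python3 - <<'E'
from h import *
ims=[]
for n in ('top','wrist'):
    im,d,p=cap(n); X=cloud(d,p); np.savez(n+'2.npz',im=im,X=X); C=X[...,:2]-[.7523,.180]; a=np.radians(5.44); x=C@[np.cos(a),np.sin(a)]; y=C@[-np.sin(a),np.cos(a)]; z=X[...,2]
    f=(abs(z-.146)<.003)&(x<-.15)&(abs(y)<.1); print(n,f.sum(),np.percentile(x[f],[1,5,50,95]) if f.any() else '')
    b=(abs(z-.124)<.005)&(x<-.285)&(abs(y)<.05); print('bar',b.sum(),np.median(x[b]))
    ims.append(im)
big=np.hstack([cv2.resize(ims[0][90:260,60:200],(400,486)),cv2.resize(ims[1],(400,300),dst=None) if 0 else cv2.copyMakeBorder(cv2.resize(ims[1],(400,300)),0,186,0,0,0)])
cv2.imwrite('pics/d.png',big[:,:,::-1])
E
```

```text
time: 4.45
position: [0.4812, 0.1524, 0.3084]
tcp_rot: [0.673, 0.74, 0.008, 0.008]
ft_force: [-0.6, -0.8, -0.4]
finger_gap: 0.0428
top 289 [-0.27358434 -0.27316855 -0.26772115 -0.26227021]
bar 157 -0.3086047343831225
wrist 1704 [-0.27657744 -0.27630123 -0.27075891 -0.26540403]
bar 640 -0.3110641314395373
```

View pics/d.png

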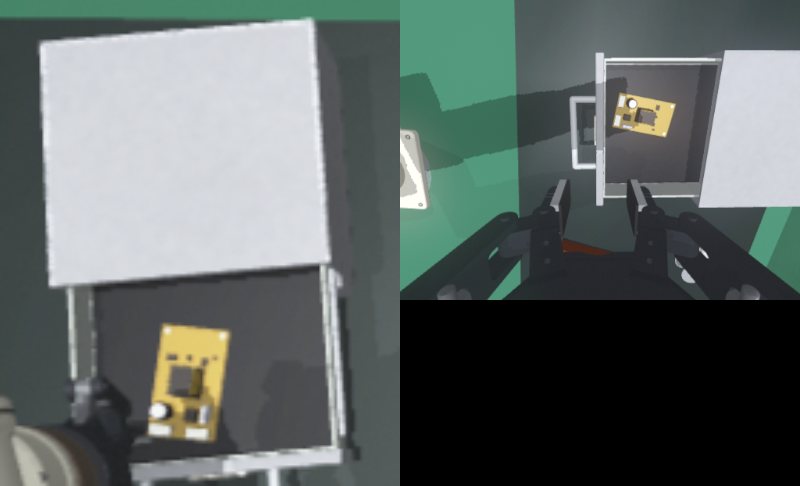

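The top drawer is open by about 158 mm. The yellow board lies in it (right picture ~(645,115), front sockets towards the drawer front), and the transformer is the dark block near (648,117).

Run:
```python
from h import *
for n in('top','wrist'):
    w=np.load(n+'2.npz'); X=w['X'];im=w['im']; h=cv2.cvtColor(im,cv2.COLOR_RGB2HSV)
    a=np.radians(5.44); C=X[...,:2]-[.7523,.180]; x=C@[np.cos(a),np.sin(a)]; y=C@[-np.sin(a),np.cos(a)];z=X[...,2]
    ins=(x>-.26)&(x<-.12)&(abs(y)<.1)
    m=ins&(h[...,0]>15)&(h[...,0]<35)&(h[...,1]>80)&(z>.079)&(z<.12)
    P=X[m]; H=cv2.convexHull((P[:,:2]*1000).astype(np.float32)); r=cv2.minAreaRect(H); print(n,m.sum(),r,np.median(P[:,2]))
    t=ins&(z>.104)&(z<.118); Q=X[t]; k,l,s,c=cv2.connectedComponentsWithStats(t.astype(np.uint8))
    for i in range(1,k):
        if s[i,4]>15: q=X[l==i]; print(' blob',s[i,4],c[i].round(1),q.mean(0).round(4),q[:,2].max().round(4),cv2.minAreaRect((q[:,:2]*1000).astype(np.float32)))
```

```text
top 690 ((561.4981079101562, 184.8301544189453), (63.10956573486328, 101.99162292480469), 84.57890319824219) 0.08436002385153546
 blob 98 [122.7 222.7] [0.5616 0.1849 0.11  ] 0.1153 ((561.548583984375, 185.15943908691406), (22.831605911254883, 26.74066925048828), 84.61836242675781)
 blob 23 [114.5 233.1] [0.5354 0.2053 0.1062] 0.1095 ((535.9794921875, 205.54115295410156), (13.05858039855957, 12.644572257995605), 49.43128204345703)
wrist 2202 ((559.817626953125, 183.31607055664062), (61.631919860839844, 102.1699447631836), 84.48461151123047) 0.08447697249150501
 blob 122 [296.8 132.1] [0.5322 0.204  0.1066] 0.1082 ((532.252685546875, 203.8043975830078), (14.840286254882812, 14.695414543151855), 52.74821090698242)
 blob 376 [315.2 149.5] [0.5583 0.1848 0.1102] 0.1122 ((558.7568359375, 184.43605041503906), (22.56584930419922, 27.37546157836914), 85.1985855102539)
 blob 27 [290.7 161.6] [0.5301 0.1653 0.1047] 0.1057 ((529.689453125, 165.44667053222656), (3.743504524230957, 15.26285171508789), 82.83189392089844)
```

```bash
python3 -c "
from h import *
print(np.degrees(st()[0]['joint_positions']))
go([.558,.184,.20],down(84.5))"
```

```text
[ 17.77040856  12.3492228    9.33439097  86.1752028   -0.3266378
 102.3325817 ]
slide cm [ 2.49  8.01 10.63]
ang deg [  0.62   0.72 -79.06]
```

```bash
python3 -m pendant '[{"angular":[0.6,0.7,-79.06],"slide":[2.5,8,6],"hand":60},{"angular":[0.6,0.7,-79.06],"slide":[2.5,8,6],"hand":60},{"angular":[0.6,0.7,-79.06],"slide":[2.5,8,6],"hand":60},{"angular":[0.6,0.7,-79.06],"slide":[2.5,8,6],"hand":60},{"angular":[0.6,0.7,-79.06],"slide":[2.5,8,6],"hand":60},{"angular":[0.6,0.7,-79.06],"slide":[2.5,8,10.6],"hand":60},{"angular":[0.6,0.7,-79.06],"slide":[2.5,8,10.6],"hand":60},{"angular":[0.6,0.7,-79.06],"slide":[2.5,8,10.6],"hand":60}]'
python3 -m pendant '[{"angular":[0,0,-8],"slide":[0,0,0],"hand":60},{"angular":[0,0,-10.3],"slide":[0,0,0],"hand":60}]'
cat >> h.py <<'E'
def find(im,X,z0):
    h=cv2.cvtColor(im,cv2.COLOR_RGB2HSV); z=X[...,2]-z0
    m=(h[...,0]>15)&(h[...,0]<35)&(h[...,1]>80)&(z>-.004)&(z<.006)
    k,l,s,c=cv2.connectedComponentsWithStats(m.astype(np.uint8)); i=1+np.argmax(s[1:,4]); P=X[l==i]
    r=cv2.minAreaRect((P[:,:2]*1000).astype(np.float32)); return r
E
python3 - <<'E'
from h import *
s,p0,R=st(); im,d,p=cap('wrist'); X=cloud(d,p); np.savez('w3.npz',im=im,X=X)
print(p0,R.as_matrix().round(3).tolist()); print(find(im,X,.084))
t=(X[...,2]>.107)&(X[...,2]<.114)&(np.hypot(X[...,0]-.558,X[...,1]-.184)<.025); q=X[t]; print(t.sum(),q.mean(0),cv2.minAreaRect((q[:,:2]*1000).astype(np.float32)))
go([.558,.184,.086],down(84.5))
cv2.imwrite('pics/w3.png',im[:,:,::-1])
E
```

```text
time: 5.35
position: [0.5541, 0.1831, 0.1954]
tcp_rot: [0.134, 0.991, -0.001, -0.004]
ft_force: [0.0, -0.5, 0.7]
finger_gap: 0.0513
time: 5.55
position: [0.5511, 0.1825, 0.192]
tcp_rot: [0.043, 0.999, -0.002, -0.007]
ft_force: [0.2, -0.0, -0.5]
finger_gap: 0.0514
[0.55114304 0.18249006 0.19204076] [[-0.996, 0.086, -0.015], [0.086, 0.996, -0.004], [0.014, -0.005, -1.0]]
((559.7053833007812, 183.57969665527344), (61.22306823730469, 101.84291076660156), 84.75542449951172)
706 [0.55787893 0.18355657 0.11032275] ((558.3775634765625, 183.6947021484375), (21.870620727539062, 27.466840744018555), 84.52778625488281)
slide cm [-0.78  0.25 10.63]
ang deg [-0.26 -0.77  0.53]
```

View pics/w3.png

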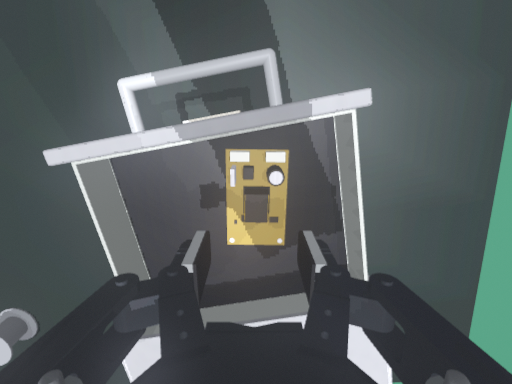

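The board sits squarely between the fingers, with the transformer at (257,205).

```bash
python3 -m pendant '[{"angular":[-0.3,-0.8,0.5],"slide":[-0.88,0.21,3],"hand":60},{"angular":[-0.3,-0.8,0.5],"slide":[-0.88,0.21,6],"hand":60},{"angular":[-0.3,-0.8,0.5],"slide":[-0.88,0.21,9],"hand":60},{"angular":[-0.3,-0.8,0.5],"slide":[-0.88,0.21,10.6],"hand":60},{"angular":[-0.3,-0.8,0.5],"slide":[-0.88,0.21,10.6],"hand":60},{"angular":[-0.3,-0.8,0.5],"slide":[-0.88,0.21,10.6],"hand":60}]'
python3 -c "
from h import *
go([.559,.1836,.0855],down(84.5))"
```

```text
time: 6.2
position: [0.5573, 0.1831, 0.0849]
tcp_rot: [0.048, 0.999, -0.0, -0.001]
ft_force: [-0.3, 0.8, 0.8]
finger_gap: 0.0512
slide cm [-0.17  0.06 -0.06]
ang deg [-0.04 -0.16 -0.  ]
```

```bash
python3 -m pendant '[{"angular":[0,0,0],"slide":[-0.17,0.06,-0.08],"hand":60},{"angular":[0,0,0],"slide":[-0.17,0.06,-0.08],"hand":10},{"angular":[0,0,0],"slide":[-0.17,0.06,-0.08],"hand":10},{"angular":[0,0,0],"slide":[-0.17,0.06,-0.08],"hand":10},{"angular":[0,0,0],"slide":[-0.17,0.06,-0.08],"hand":10},{"angular":[0,0,0],"slide":[-0.17,0.06,-0.08],"hand":10},{"angular":[0,0,0],"slide":[-0.17,0.06,-0.08],"hand":10},{"angular":[0,0,0],"slide":[-0.17,0.06,-0.08],"hand":10}]' 90
python3 -m pendant '[{"angular":[0,0,0],"slide":[0,0,-2],"hand":10},{"angular":[0,0,0],"slide":[0,0,-5],"hand":10},{"angular":[0,0,0],"slide":[0,0,-9],"hand":10},{"angular":[0,0,0],"slide":[0,0,-13],"hand":10},{"angular":[0,0,0],"slide":[0,0,-13],"hand":10},{"angular":[0,0,0],"slide":[0,0,-13],"hand":10}]'
python3 -c "
from h import *
R=np.array([[.9694,.2458],[-.2458,.9694]])
t=R@[-.060,0]+[.4904,-.2409]; print(t); go([*t,.215],down(90-14.23))"
```

```text
time: 7.0
position: [0.5594, 0.1837, 0.0862]
tcp_rot: [0.048, 0.999, -0.0, -0.001]
ft_force: [-0.1, -0.5, 5.4]
finger_gap: 0.0205
time: 7.6
position: [0.5598, 0.1838, 0.2164]
tcp_rot: [0.048, 0.999, 0.0, -0.0]
ft_force: [-0.3, 0.7, -1.1]
finger_gap: 0.0206
[ 0.432236 -0.226152]
slide cm [  8.77 -42.03   0.14]
ang deg [ 0.01 -0.05  8.73]
```

```bash
python3 -m pendant '[{"angular":[0,0,8.7],"slide":[1,-4,0.1],"hand":10},{"angular":[0,0,8.7],"slide":[3,-9,0.1],"hand":10},{"angular":[0,0,8.7],"slide":[4.5,-14,0.1],"hand":10},{"angular":[0,0,8.7],"slide":[5.5,-19,0.1],"hand":10},{"angular":[0,0,8.7],"slide":[6.5,-24,0.1],"hand":10},{"angular":[0,0,8.7],"slide":[7.5,-29,0.1],"hand":10},{"angular":[0,0,8.7],"slide":[8,-34,0.1],"hand":10},{"angular":[0,0,8.7],"slide":[8.77,-39,0.1],"hand":10}]'
python3 -m pendant '[{"angular":[0,0,0],"slide":[0.3,-2.5,0],"hand":10},{"angular":[0,0,0],"slide":[0.3,-3.2,0],"hand":10},{"angular":[0,0,0],"slide":[0.3,-3.2,0],"hand":10}]'
python3 - <<'E'
from h import *
go([.4322,-.2262,.215],down(75.77))
s,p0,R=st(); im,d,p=cap('wrist'); X=cloud(d,p); np.savez('w4.npz',im=im,X=X,p0=p0,R=R.as_matrix(),K=p['mtx'],cR=p['R'],ct=p['t'])
r=find(im,X,p0[2]-.002); print(p0,r)
cv2.imwrite('pics/w4.png',cv2.resize(im[:,:,::-1],(800,600),interpolation=cv2.INTER_CUBIC))
E
```

```text
time: 8.4
position: [0.4352, -0.1876, 0.213]
tcp_rot: [0.123, 0.992, 0.001, -0.003]
ft_force: [0.7, 0.2, -0.5]
finger_gap: 0.02
time: 8.7
position: [0.423, -0.2181, 0.2109]
tcp_rot: [0.125, 0.992, 0.002, -0.005]
ft_force: [0.9, -0.0, -0.8]
finger_gap: 0.0201
slide cm [-1.09 -0.56 -0.42]
ang deg [ 0.13 -0.54 -0.09]
[ 0.42303361 -0.2180673   0.21091713] ((402.64739990234375, -212.84722900390625), (60.02294158935547, 57.106204986572266), 75.56140899658203)
```

View pics/w4.png

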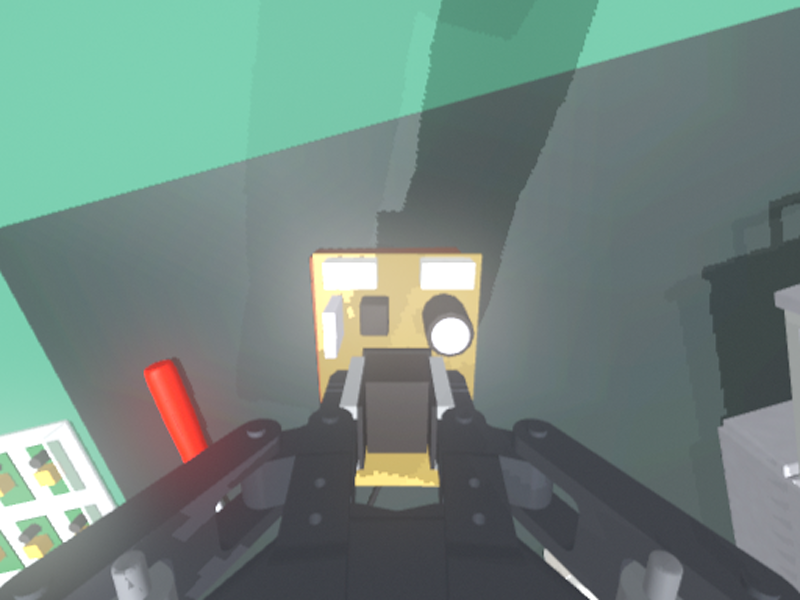

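Run:
```python
from h import *
w=np.load('w4.npz'); cam=-w['cR'].T@w['ct']; R=w['R']; print('cam in tool mm',(R.T@(cam-w['p0'])*1000).round(1))
X=w['X']; im=w['im']; h=cv2.cvtColor(im,cv2.COLOR_RGB2HSV); T=(X-w['p0'])@R
m=(h[...,0]>15)&(h[...,0]<35)&(h[...,1]>80)&(abs(T[...,2])<.012)&(abs(T[...,0])<.08)&(abs(T[...,1])<.05)
P=T[m]; A=np.c_[P[:,:2],np.ones(len(P))]
for _ in range(3):
    c=np.linalg.lstsq(A,P[:,2],rcond=None)[0]; k=abs(P[:,2]-A@c)<.0025; P,A=P[k],A[k]
print('plane z=ax+by+c',c,len(P)); print('tool x,y ext',np.percentile(P[:,0],[.2,99.8]),np.percentile(P[:,1],[.2,99.8]))
t=(T[...,2]<-.021)&(T[...,2]>-.032)&(abs(T[...,0])<.022)&(abs(T[...,1])<.0115); q=T[t]; print('transf',t.sum(),q.mean(0),np.percentile(q[:,0],[1,99]))
hh=P[abs(P[:,1])<.031]; r=cv2.minAreaRect((P[:,:2]*1000).astype(np.float32)); print(r)
go([.607,-.270,.24],down(75.77))
```

```text
cam in tool mm [ 7.810e+01  1.000e-01 -1.433e+02]
plane z=ax+by+c [0.00159843 0.00118256 0.00165531] 3773
tool x,y ext [-0.05031426  0.04946917] [-0.02998968  0.02991456]
transf 2065 [ 8.82837547e-04 -8.65512486e-06 -2.45000867e-02] [-0.01388074  0.01319109]
((-0.8102149963378906, -0.08874130249023438), (100.80690002441406, 60.135074615478516), 0.11304827034473419)
slide cm [-19.04  -0.6   -3.03]
ang deg [ 0.13 -0.49  0.01]
```

```bash
python3 -m pendant '[{"angular":[0,-0.5,0],"slide":[-4,0,-3],"hand":10},{"angular":[0,-0.5,0],"slide":[-8.5,-0.6,-3],"hand":10},{"angular":[0,-0.5,0],"slide":[-13,-0.6,-3],"hand":10},{"angular":[0,-0.5,0],"slide":[-17,-0.6,-3],"hand":10},{"angular":[0,-0.5,0],"slide":[-19,-0.6,-3],"hand":10},{"angular":[0,-0.5,0],"slide":[-19,-0.6,-3],"hand":10},{"angular":[0,-0.5,0],"slide":[-19,-0.6,-3],"hand":10}]'
python3 - <<'E'
from h import *
s,p0,R=st(); im,d,p=cap('wrist'); X=cloud(d,p); np.savez('w5.npz',im=im,X=X,p0=p0,R=R.as_matrix(),K=p['mtx'],cR=p['R'],ct=p['t'])
print(p0,[proj([.4904,-.2409,.045],p)])
cv2.imwrite('pics/w5.png',cv2.resize(im[:,:,::-1],(800,600),interpolation=cv2.INTER_CUBIC))
E
```

```text
time: 9.45
position: [0.6068, -0.2677, 0.2382]
tcp_rot: [0.122, 0.992, 0.002, -0.001]
ft_force: [-0.5, -0.1, -1.0]
finger_gap: 0.0204
[ 0.60682251 -0.26774981  0.23824342] [array([251.4379236,  70.7512747])]
```

View pics/w5.png

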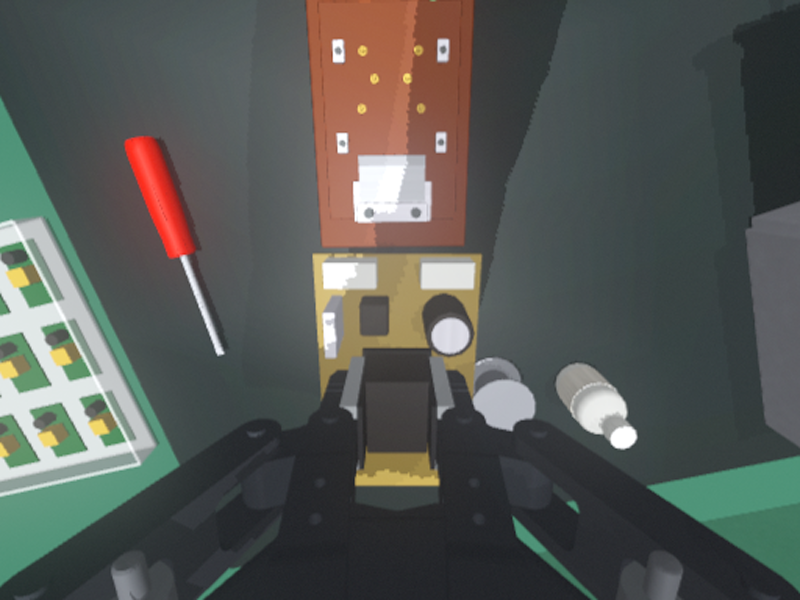

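Run:
```python
from h import *
w=np.load('w5.npz'); im=w['im']; K,R,t=w['K'],w['cR'],w['ct']; X=w['X']
def ray(u,v,z):
    d=R.T@np.linalg.inv(K)@[u,v,1]; o=-R.T@t; return o+d*(z-o[2])/d[2]
h=cv2.cvtColor(im,cv2.COLOR_RGB2HSV)
g=[(362.5,51),(418.5,50),(374,78),(407,78),(362,108),(421,108)]
J=np.array([(-38,-20),(-38,20),(-20,-12),(-20,12),(0,-22),(0,22)])/1000.
uv=[]
for a,b in g:
    u,v=(a+.5)*.64-.5,(b+.5)*.64-.5; r=int(round(v));c=int(round(u)); 
    pa=h[r-5:r+6,c-5:c+6].astype(int); wt=((pa[...,0]>17)&(pa[...,0]<40))*1.; yy,xx=np.indices(wt.shape)
    uv.append(((xx*wt).sum()/wt.sum()+c-5,(yy*wt).sum()/wt.sum()+r-5) if wt.sum()>2 else (u,v)); print(wt.sum(),np.round(uv[-1],2),round(u,2),round(v,2))
W=np.array([ray(*q,.049)[:2] for q in uv])
M,_=cv2.estimateAffinePartial2D(J,W,ransacReprojThreshold=.01); print(M,np.degrees(np.arctan2(M[1,0],M[0,0])),np.hypot(M[0,0],M[1,0])); print(((J@M[:,:2].T+M[:,2]-W)*1000).round(1).tolist())
# seat height & yaw from red block
C=X[...,:2]-M[:,2]; a=np.arctan2(M[1,0],M[0,0]); x=C@[np.cos(a),np.sin(a)]; y=C@[-np.sin(a),np.cos(a)]
k=(abs(x+.01)<.03)&(abs(y)<.028); print('seat z',np.percentile(X[...,2][k],[10,50,90]))
k=(x>-.1)&(x<.1)&(abs(y)<.09)&(X[...,2]>.038)&(X[...,2]<.065)
print('jig ext',np.percentile(x[k],[.5,99.5]),np.percentile(y[k],[.5,99.5]))
B=[(343,143),(441,142),(338,50.5),(443,49.5)]
for a_,b_ in B:
    q=ray((a_+.5)*.64-.5,(b_+.5)*.64-.5,.05)[:2]-M[:,2]; print('block',(q@[np.cos(a),np.sin(a)]).round(4),(q@[-np.sin(a),np.cos(a)]).round(4))
for x_ in (-.022,0):
    print(x_, M[:,2]+ (x_)*np.array([np.cos(a),np.sin(a)]))
```

```text
32.0 [231.62  32.03] 231.82 32.46
29.0 [267.28  31.59] 267.66 31.82
29.0 [239.17  49.93] 239.18 49.74
28.0 [260.07  49.71] 260.3 49.74
26.0 [231.12  69.31] 231.5 68.94
23.0 [268.91  68.78] 269.26 68.94
[[ 0.96275143  0.22810914  0.48866066]
 [-0.22810914  0.96275143 -0.24216998]] -13.329550162723361 0.9894059326500356
[[0.1, -0.1], [0.1, 0.0], [0.0, -0.0], [-0.0, 0.2], [-0.1, -0.1], [-0.1, 0.0]]
seat z [0.04454497 0.04560527 0.04665494]
jig ext [-0.0691471   0.09889797] [-0.05923124  0.05865653]
block 0.0237 -0.0363
block 0.0239 0.0372
block -0.0376 -0.0367
block -0.0373 0.0374
-0.022 [ 0.46725334 -0.23709785]
0 [ 0.48866066 -0.24216998]
```

The jig view shows gold probes at (362–421, 50–108), the leaf at (391,185) and the blocks at (343,143), (441,142), (338,50) and (443,50). The board is gripped centrally and level. Next I move above the pre-insertion point.

```bash
cat >> h.py <<'E'
YAW=-13.6; SEAT=np.array([.4885,-.2420])
def seat(x,y,z):
    a=np.radians(YAW); go([*(SEAT+[x*np.cos(a)-y*np.sin(a),x*np.sin(a)+y*np.cos(a)]),z],down(90+YAW))
def where():
    s,p,R=st(); a=np.radians(YAW); c=p[:2]-SEAT; print('t',s['time'],'seat xy mm',(1000*np.array([c@[np.cos(a),np.sin(a)],c@[-np.sin(a),np.cos(a)]])).round(2),'z',p[2].round(4),'F',np.round(s['ft_force'],1),'T',np.round(s['torque'],2),'tilt',np.round(R.inv().apply([0,0,-1])*57.3,2))
E
python3 -c "
from h import *
seat(-.0225,0,.10)"
```

```text
slide cm [14.28 -0.4  13.93]
ang deg [ 0.16 -0.11 -0.51]
```

```bash
python3 -m pendant '[{"angular":[0,0,-0.5],"slide":[4.5,-0.2,2],"hand":10},{"angular":[0,0,-0.5],"slide":[9,-0.4,6],"hand":10},{"angular":[0,0,-0.5],"slide":[13,-0.4,10],"hand":10},{"angular":[0,0,-0.5],"slide":[14.28,-0.4,13],"hand":10},{"angular":[0,0,-0.5],"slide":[14.28,-0.4,13.9],"hand":10},{"angular":[0,0,-0.5],"slide":[14.28,-0.4,13.9],"hand":10},{"angular":[0,0,-0.5],"slide":[14.28,-0.4,13.9],"hand":10},{"angular":[0,0,-0.5],"slide":[14.28,-0.4,13.9],"hand":10}]'
python3 -c "
from h import *
where();seat(-.0225,0,.065)"
```

```text
time: 10.3
position: [0.4699, -0.2381, 0.103]
tcp_rot: [0.118, 0.993, 0.0, 0.002]
ft_force: [0.2, -0.2, -0.3]
finger_gap: 0.0203
t 10.3 seat xy mm [-19.05  -0.56] z 0.103 F [ 0.2 -0.2 -0.3] T [ 0.04  0.02 -0.05] tilt [ 0.26 -0.08 57.3 ]
slide cm [0.36 0.05 3.8 ]
ang deg [0.08 0.26 0.01]
```

```bash
python3 -m pendant '[{"angular":[0,0.25,0],"slide":[0.36,0.05,1],"hand":10},{"angular":[0,0.25,0],"slide":[0.36,0.05,2.5],"hand":10},{"angular":[0,0.25,0],"slide":[0.36,0.05,3.6],"hand":10},{"angular":[0,0.25,0],"slide":[0.36,0.05,3.8],"hand":10},{"angular":[0,0.25,0],"slide":[0.36,0.05,3.8],"hand":10},{"angular":[0,0.25,0],"slide":[0.36,0.05,3.8],"hand":10}]'
python3 - <<'E'
from h import *
where();seat(-.0225,0,.050)
ims=[]
for n,g in(('scene',[.485,-.24,.05]),('top',[.485,-.24,.05])):
    im,d,p=cap(n); u,v=proj(g,p).astype(int); ims.append(cv2.resize(im[v-36:v+36,u-36:u+36],(400,400),interpolation=cv2.INTER_CUBIC))
cv2.imwrite('pics/pre.png',np.hstack(ims)[:,:,::-1])
E
```

```text
time: 10.9
position: [0.4671, -0.2369, 0.0654]
tcp_rot: [0.118, 0.993, 0.001, 0.001]
ft_force: [-0.5, -0.2, -1.5]
finger_gap: 0.02
t 10.9 seat xy mm [-21.98  -0.1 ] z 0.0654 F [-0.5 -0.2 -1.5] T [-0.04 -0.03  0.01] tilt [ 5.00e-02 -7.00e-02  5.73e+01]
slide cm [0.05 0.01 1.54]
ang deg [0.07 0.05 0.02]
```

View pics/pre.png

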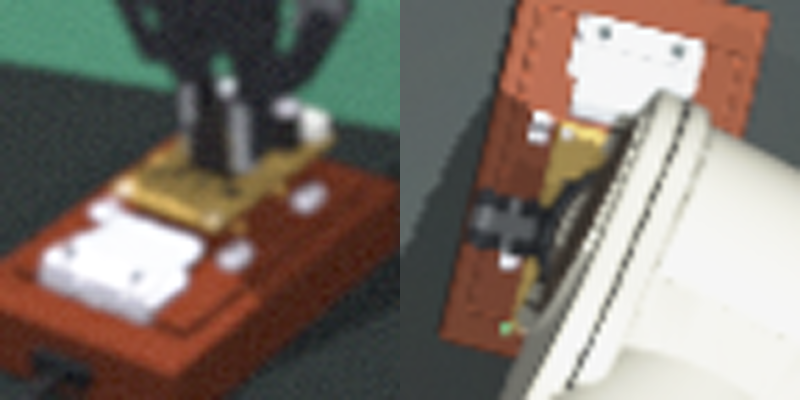

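The board hovers level between the blocks, its back edge just short of the lip. Lowering.

```bash
python3 -m pendant '[{"angular":[0,0,0],"slide":[0,0,0.6],"hand":10},{"angular":[0,0,0],"slide":[0,0,1.1],"hand":10},{"angular":[0,0,0],"slide":[0,0,1.2],"hand":10},{"angular":[0,0,0],"slide":[0,0,1.2],"hand":10}]'; python3 -c "
from h import *
where()"
python3 -m pendant '[{"angular":[0,0,0],"slide":[0,0,0.15],"hand":10},{"angular":[0,0,0],"slide":[0,0,0.3],"hand":10},{"angular":[0,0,0],"slide":[0,0,0.3],"hand":10}]'; python3 -c "
from h import *
where()"
```

```text
time: 11.4
position: [0.4669, -0.2368, 0.0533]
tcp_rot: [0.118, 0.993, 0.001, 0.0]
ft_force: [-0.1, -0.4, -0.8]
finger_gap: 0.0203
t 11.4 seat xy mm [-22.23  -0.06] z 0.0533 F [-0.1 -0.4 -0.8] T [ 0.02  0.   -0.01] tilt [ 3.00e-02 -7.00e-02  5.73e+01]
time: 11.7
position: [0.4671, -0.2369, 0.0506]
tcp_rot: [0.118, 0.993, 0.0, 0.001]
ft_force: [-0.7, -0.6, 2.4]
finger_gap: 0.0203
t 11.7 seat xy mm [-22.03  -0.11] z 0.0506 F [-0.7 -0.6  2.4] T [0.09 0.17 0.05] tilt [ 0.06 -0.06 57.3 ]
```

```bash
python3 -m pendant '[{"angular":[0,0,0],"slide":[0,0,0.1],"hand":10},{"angular":[0,0,0],"slide":[0,0,0.2],"hand":10},{"angular":[0,0,0],"slide":[0,0,0.2],"hand":10}]' 110; python3 -c "
from h import *
where()"
```

```text
time: 12.0
position: [0.4671, -0.2369, 0.0493]
tcp_rot: [0.118, 0.993, 0.0, 0.001]
ft_force: [-3.1, 0.6, 8.3]
finger_gap: 0.0199
t 12.0 seat xy mm [-21.99  -0.08] z 0.0493 F [-3.1  0.6  8.3] T [0.29 0.6  0.03] tilt [ 0.09 -0.06 57.3 ]
```

```bash
python3 -m pendant '[{"angular":[0,0,0],"slide":[0,0,-0.08],"hand":10},{"angular":[0,0,0],"slide":[-0.3,0,-0.08],"hand":10},{"angular":[0,0,0],"slide":[-0.6,0,-0.08],"hand":10},{"angular":[0,0,0],"slide":[-0.8,0,-0.08],"hand":10},{"angular":[0,0,0],"slide":[-0.8,0,-0.08],"hand":10}]'; python3 -c "
from h import *
where();seat(-.0015,0,.0501)"
```

```text
time: 12.5
position: [0.4754, -0.2389, 0.0501]
tcp_rot: [0.118, 0.993, 0.0, 0.001]
ft_force: [-2.2, 1.1, 3.9]
finger_gap: 0.0196
t 12.5 seat xy mm [-13.49  -0.11] z 0.0501 F [-2.2  1.1  3.9] T [0.21 0.52 0.08] tilt [ 0.11 -0.06 57.3 ]
slide cm [-1.2   0.01  0.  ]
ang deg [0.06 0.11 0.02]
```

```bash
python3 -m pendant '[{"angular":[0,0,0],"slide":[-0.3,0,0],"hand":10},{"angular":[0,0,0],"slide":[-0.6,0,0],"hand":10},{"angular":[0,0,0],"slide":[-0.9,0,0],"hand":10},{"angular":[0,0,0],"slide":[-1.1,0,0],"hand":10},{"angular":[0,0,0],"slide":[-1.2,0,0],"hand":10},{"angular":[0,0,0],"slide":[-1.2,0,0],"hand":10},{"angular":[0,0,0],"slide":[-1.2,0,0],"hand":10}]'; python3 -c "
from h import *
where()"
```

```text
time: 13.2
position: [0.4881, -0.242, 0.0505]
tcp_rot: [0.118, 0.993, 0.0, 0.002]
ft_force: [-1.2, 0.7, 3.5]
finger_gap: 0.0199
t 13.2 seat xy mm [-0.41 -0.13] z 0.0505 F [-1.2  0.7  3.5] T [ 0.16  0.31 -0.03] tilt [ 2.40e-01 -5.00e-02  5.73e+01]
```

```bash
python3 -m pendant '[{"angular":[0,0.2,0],"slide":[0,0,0.1],"hand":10},{"angular":[0,0.2,0],"slide":[0,0,0.2],"hand":10},{"angular":[0,0.2,0],"slide":[0,0,0.25],"hand":10},{"angular":[0,0.2,0],"slide":[0,0,0.25],"hand":10}]'
cat > chk.py <<'E'
from h import *
import sys
where(); s,p0,Rr=st(); R=Rr.as_matrix(); im,d,p=cap('wrist'); X=cloud(d,p); T=(X-p0)@R
h=cv2.cvtColor(im,cv2.COLOR_RGB2HSV)
def plane(m,n):
    P=T[m]; A=np.c_[P[:,:2],np.ones(len(P))]
    for _ in range(4):
        c=np.linalg.lstsq(A,P[:,2],rcond=None)[0]; k=abs(P[:,2]-A@c)<.002; P,A=P[k],A[k]
    print(n,len(P),c.round(4)); return P,c
near=(abs(T[...,0])<.09)&(abs(T[...,1])<.058)&(abs(T[...,2])<.012)
P,cb=plane(near&(h[...,0]>15)&(h[...,0]<35)&(h[...,1]>80),'board')
print('board ext',np.percentile(P[:,0],[.3,99.7]).round(4),np.percentile(P[:,1],[.3,99.7]).round(4), cv2.minAreaRect((P[:,:2]*1000).astype(np.float32)))
Q,cj=plane(near&((h[...,0]<12)|(h[...,0]>172))&(h[...,1]>100)&(abs(T[...,1])>.034),'jig')
for x in(-.05,0,.05): print('face above seat mm at tool x',x,round(1000*((cj-cb)@[x,0,1]),2))
print('jig ext',np.percentile(Q[:,0],[.3,99.7]).round(4),np.percentile(Q[:,1],[.3,99.7]).round(4))
sp,dp,pp=cap('scene'); u,v=proj([.50,-.245,.05],pp).astype(int)
a=cv2.resize(sp[v-36:v+36,u-36:u+36],(400,400),interpolation=cv2.INTER_CUBIC); b=cv2.resize(im[120:320,156:356],(400,400),interpolation=cv2.INTER_CUBIC)
cv2.imwrite('pics/'+sys.argv[1]+'.png',np.hstack([a,b])[:,:,::-1])
E
python3 chk.py c1
```

```text
time: 13.6
position: [0.4886, -0.2422, 0.0493]
tcp_rot: [0.118, 0.993, 0.0, 0.001]
ft_force: [-4.7, 1.9, 11.8]
finger_gap: 0.0197
t 13.6 seat xy mm [ 0.09 -0.17] z 0.0493 F [-4.7  1.9 11.8] T [ 0.42  1.07 -0.  ] tilt [ 1.20e-01 -4.00e-02  5.73e+01]
board 3008 [-0.0027  0.0017  0.0018]
board ext [-0.0384  0.0495] [-0.03  0.03] ((5.215156555175781, 0.03655242919921875), (60.82599639892578, 88.83340454101562), 89.89234161376953)
jig 3706 [0.0595 0.0007 0.0041]
face above seat mm at tool x -0.05 -0.72
face above seat mm at tool x 0 2.39
face above seat mm at tool x 0.05 5.5
jig ext [-0.0236  0.0846] [-0.0575  0.0576]
```

View pics/c1.png

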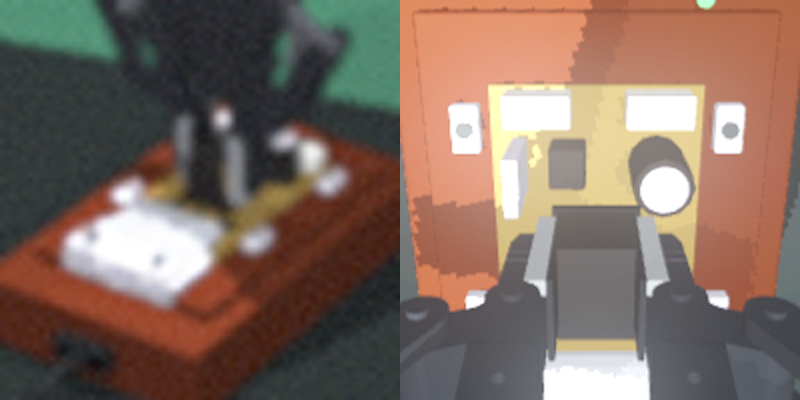

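Run:
```python
from h import *
where(); s,p0,Rr=st(); R=Rr.as_matrix(); im,d,p=cap('wrist'); X=cloud(d,p); T=(X-p0)@R
h=cv2.cvtColor(im,cv2.COLOR_RGB2HSV)
red=((h[...,0]<12)|(h[...,0]>172))&(h[...,1]>100); yel=(h[...,0]>15)&(h[...,0]<35)&(h[...,1]>80)
f=lambda m:(m.sum(),np.median(X[...,2][m]).round(4),np.std(X[...,2][m]).round(4)) if m.sum()>5 else None
for x in np.arange(-.045,.09,.01):
    k=abs(T[...,0]-x)<.005
    print(round(x,3),'side',f(k&red&(abs(abs(T[...,1])-.04)<.005)),'rim',f(k&red&(abs(abs(T[...,1])-.053)<.004)),'mid',f(k&red&(abs(T[...,1])<.03)),'bd',f(k&yel&(abs(T[...,1])<.031)&(abs(T[...,2])<.01)))
```

```text
t 13.7 seat xy mm [ 0.1  -0.17] z 0.0493 F [-4.8  2.9 11. ] T [0.38 1.04 0.01] tilt [ 1.30e-01 -4.00e-02  5.73e+01]
-0.045 side None rim None mid None bd None
-0.035 side None rim None mid None bd (np.int64(197), np.float64(0.0475), np.float64(0.0005))
-0.025 side (np.int64(46), np.float64(0.0454), np.float64(0.0005)) rim (np.int64(69), np.float64(0.0396), np.float64(0.0007)) mid None bd None
-0.015 side (np.int64(346), np.float64(0.0455), np.float64(0.0005)) rim (np.int64(250), np.float64(0.0397), np.float64(0.0019)) mid None bd None
-0.005 side (np.int64(463), np.float64(0.0456), np.float64(0.0006)) rim (np.int64(255), np.float64(0.0396), np.float64(0.002)) mid None bd (np.int64(89), np.float64(0.0475), np.float64(0.0007))
0.005 side (np.int64(478), np.float64(0.0455), np.float64(0.0006)) rim (np.int64(272), np.float64(0.0397), np.float64(0.0019)) mid None bd (np.int64(435), np.float64(0.0476), np.float64(0.0018))
0.015 side (np.int64(511), np.float64(0.0455), np.float64(0.0065)) rim (np.int64(383), np.float64(0.04), np.float64(0.0422)) mid (np.int64(22), np.float64(0.1334), np.flo
[... 789 characters left out ...]
1), np.float64(0.0398), np.float64(0.0019)) mid (np.int64(1860), np.float64(0.0456), np.float64(0.0006)) bd None
0.065 side (np.int64(728), np.float64(0.0456), np.float64(0.0018)) rim (np.int64(406), np.float64(0.0398), np.float64(0.0019)) mid (np.int64(2179), np.float64(0.0455), np.float64(0.0017)) bd None
0.075 side (np.int64(677), np.float64(0.0396), np.float64(0.0007)) rim (np.int64(545), np.float64(0.0396), np.float64(0.0006)) mid (np.int64(2124), np.float64(0.0396), np.float64(0.0342)) bd None
0.085 side (np.int64(350), np.float64(0.0395), np.float64(0.0008)) rim (np.int64(287), np.float64(0.0395), np.float64(0.0008)) mid (np.int64(1018), np.float64(0.0395), np.float64(0.0007)) bd None
```

Run:
```python
from h import *
im,d,p=cap('top'); X=cloud(d,p); a=np.radians(5.44); C=X[...,:2]-[.7523,.180]; x=C@[np.cos(a),np.sin(a)]; y=C@[-np.sin(a),np.cos(a)]
b=(abs(X[...,2]-.124)<.005)&(x<-.285)&(abs(y)<.05); print('bar',b.sum(),np.median(x[b])); where(); print(np.abs(st()[0]['joint_vel']).max())
robot.job_done(); where()
```

```text
bar 162 -0.3075119281900323
t 13.8 seat xy mm [ 0.05 -0.2 ] z 0.0493 F [-4.   2.1 11.1] T [ 0.45  1.07 -0.  ] tilt [ 1.20e-01 -4.00e-02  5.73e+01]
0.0018025436495179622
the job is handed in; nothing more can be done
the job is handed in; nothing more can be done
```

I opened the top drawer, took the board out by its transformer, slid it in under the leaf with its back edge low, and pressed it flat. The job was handed in at 13.8 s with the gripper still holding the board down at a 110 N grip setting.

Last checks:
- **Drawer:** open about 157–158 mm, judged from the handle bar in the top camera.
- **Flatness:** the board's upper face is 2.0 mm above the seat, front and back, which is the board's own thickness, so it is flat.
- **Position:** the board is centred between the locating blocks. Its back edge is about 50–51.5 mm along the seat, close to the back stop.
- **Push and rest:** the wrist force upwards is about 11 N, with about 4 N sideways, possibly from light contact with the back stop. The arm is at rest.

- **Not measured:** I only judged the leaf angle by eye; it looked down, and the board went in well below it. I did not recheck the screwdriver, spool or bottle at the end, though the arm only passed well above them.
- **Disagreements:** the top and wrist cameras differed by about 2 mm and 0.9° on the jig pose, and I used values close to the wrist camera's. In one check a plane fitted to the jig came out tilted because it included the lower rim. Repeating it strip by strip gave a level seat.

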